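Stock the bay and turn its sign to green

ROBOT

A 6-joint arm with a two-finger parallel gripper is mounted at the origin on the work surface; the furniture and walls round the work are solid. World frame = base frame: x ahead of the robot, y to its left, z up, the work surface at z = 0. Lengths are in m, angles in rad, forces in N, time in s.
With the tool pointing down it reaches from about 0.35 to 0.925 m from the base axis. Payload 6.4 kg.
Tool frame: the origin (TCP) lies at the very end of the fingers, on their centre line; the grasp point (between the pads) lies bot.hold_point_z behind it (bot.hold_point_z is the distance from the TCP to the grasp point, in m); z points along the fingers, y is the line along which they close (so a half turn about z gives the same grasp; the last joint's range is limited). The gripper opens to 94 mm and grips with 3 to 60 N. Pads are 16 mm wide; open, the fingers measure 119 mm over their backs; the gripper's body (75 mm by 177 mm) begins 78 mm behind the grasp point.
Start: joints at [-1.291, 0.245, 1.558, -0, 1.339, -0.174], TCP at [0.285, -0.584, 0.205] pointing down, gripper open.
Joint ranges: [-3.13, 3.13], [-1.02, 2.26], [0.13, 2.54], [-0.95, 4.09], [0.21, 2.88], [-2.74, 2.74]. Speed limits (rad/s): [2.57, 2.57, 3.14, 3.14, 3.14, 3.14].

INTERFACE

Orientations are given as a 3x3 rotation matrix whose columns are the frame's x, y, z axes.
In Python, from rig import bot, camera, hand_in gives the robot as it stands. The module is installed in compiled form; this text tells all that it offers.
- The arm moves only by the tool drive_tool, never from a script. Its argument "increments" is a list of rows, each an object with "translation": the shift along the tool's x, y, z in mm, a list of three; "turn": the turn about the tool's z in degrees; "jaw": the finger opening in mm, from 0 to 94. A call has 1 to 12 rows; each row is the pose to reach, as a shift and turn from the pose commanded when the call began, along the tool's axes at that moment; what a row does not reach only later rows make up. A row lasts 1/10 s, in which the tool goes at most 50 mm and 8.59 degrees, less where a joint would pass 70% of its speed; a pose out of reach is approached as far as the arm can. A call with a gripper value outside its range is refused whole. The fingers move at their own pace and stop on an object; "newtons" is the grip in N (left out, the last holds). Time passes only in rows, so rows that repeat a pose let the fingers close. It gives the time, the measured TCP pose, the force, the opening and the grip force at its end, in the units of the state.
- bot.state(): the state, without advancing time (a new reading comes with each control period).
- camera(name): name is "scene" or "top" or "wrist"; returns a dict with "pixels" (384x512x3 uint8, blue, green, red), "fx", "fy", "cx", "cy" (pixels), "R" (3x3) and "t" (3): a world point X has camera coordinates R X + t; the wrist camera has in their place "mount" (4x4, takes a point from camera to tool coordinates, whose origin is the TCP and whose axes are the flange's). Camera axes: x right, y down, z forward; pixel columns grow to the right and rows downward; lengths in m; the calibration is good to about 2 mm. A picture is of the moment at which its call begins: read the wrist's pose just before it. There is no depth.
- hand_in(): hands the job in; it is judged then, once.
The state is a dict: "time_s": time; "joint_positions": joint angles; "joint_vel": joint speeds; "joint_efforts": joint torques, N m; "eef_pos": TCP position; "ee_rot": TCP orientation; "contact_force": force on the tool from outside, world axes, zero at the start; "moment": the same for the moment, N m; "gripper_width": finger opening in m; "gripper_force": force on a finger pad.
Only numpy, scipy, OpenCV 4.12 (cv2) and the standard library are available. Lean on these libraries where they do the work, as an engineer would, in place of code of your own. Each camera call takes 0.05 s, during which the arm holds its last target. There are 200 camera calls.

TASK

One of the three identical closed canisters is full of parts and clearly heavier than the two empty ones; find it by its weight and stand it on the middle of the rubber pad of the bay plate. Then turn the bay's sign half a turn on its post so that the green face is square to the front in place of the red one. Keep every canister upright, leave the two empty ones standing on the bench, and do not disturb the white meter register standing nearby.

Things in the scene. Friction and masses are not known exactly. Their poses are not given: they have to be found in the camera images.
- bay: grey base plate fixed to the bench, 130 (x) x 320 (y) x 10 mm. Origin: centre of its underside; its front is its -x side, which faces the robot roughly. The sign's post stands at (0, +100 mm) and the pad at (0, -100 mm) in its frame.
- pad (a point): centre of the top of the square black rubber pad on the bay plate, 90 x 90 mm, 14 mm above the bench
- sign (a joint): angle of the sign about its upright post (rad, anticlockwise from above positive). 0: the red face (white bar) looks squarely to the plate's front; pi or -pi: the green face (white tick) looks squarely to the front. It starts near 0, a little askew. It can turn a full turn either way from 0 without a stop; light friction (about 0.06 N m) holds it wherever it is left.
- sign_top (a point): middle of the sign's top edge, on the pivot axis, about 169 mm above the bench. The sign is a flat upright panel 130 mm wide, 85 mm high (84 to 169 mm above the bench) and 12 mm thick, red on one side and green on the other, pivoted under its middle on a 14 mm post. Site axes turn with the sign: y along the panel's width, x across its thickness towards the green face, z up. At joint 0 they are parallel to the plate's axes.
- sign_end (a point): middle of one upright end edge of the sign, 65 mm from the pivot axis along the sign's +y; same axes as sign_top. On the plate's outer side at joint 0, on the pad's side after half a turn.
- canister_1_mid (a point): centre, half-way up, of one of three identical closed round canisters (grey, paper label, black cap), 56 mm diameter with straight sides up to 65 mm above its foot, then a shoulder and a cap of 50 mm diameter, 95 mm high in all, standing upright on the bench. Two are empty (0.13 to 0.17 kg), one is full (0.55 to 0.75 kg); which is which cannot be seen. z is its upright axis.
- canister_2_mid (a point): centre, half-way up, of one of three identical closed round canisters (grey, paper label, black cap), 56 mm diameter with straight sides up to 65 mm above its foot, then a shoulder and a cap of 50 mm diameter, 95 mm high in all, standing upright on the bench. Two are empty (0.13 to 0.17 kg), one is full (0.55 to 0.75 kg); which is which cannot be seen. z is its upright axis.
- canister_3_mid (a point): centre, half-way up, of one of three identical closed round canisters (grey, paper label, black cap), 56 mm diameter with straight sides up to 65 mm above its foot, then a shoulder and a cap of 50 mm diameter, 95 mm high in all, standing upright on the bench. Two are empty (0.13 to 0.17 kg), one is full (0.55 to 0.75 kg); which is which cannot be seen. z is its upright axis.
- register: white meter register with dial, 67 mm diameter, 48 mm high, loose bystander; origin at the centre of its underside
Not all that is in view belongs to the job. What is shaped like the part that bears canister_2_mid but yellow is not meant.

How it is judged:
By the outcome, as a careful person would: the job done as asked, in the order asked, and still so for the second after the job is handed in, with the robot touching nothing.
It also fails if it takes over 72 s, if anything falls off the work surface, if the arm or the gripper's body presses on something with over 40 N, if the wrist force passes 120 N, or if a joint passes its speed limit or range.

## Working session

There is one attempt and no reset: what is moved stays moved. The work goes in short steps, Python scripts to look and compute and a tool call to move; the robot and the scene stay as the last step left them, time stands still between calls to the robot, and variables do not carry over. Pictures are saved under pics/ and viewed, at most 10 in all, crops included, and the job is handed in when it is done.

Besides the shell and the picture viewer there is one more tool, called as a command line: name --argument value ..., lists and objects as JSON in quotes. drive_tool: Moves the arm, as the interface text tells. Its arguments: {"type":"object","properties":{"increments":{"type":"array","items":{"type":"object","properties":{"translation":{"type":"array","items":{"type":"number"}},"turn":{"type":"number"},"jaw":{"type":"number"}}}},"newtons":{"type":"number"}},"required":["increments"]}

```bash
mkdir -p pics; cat > h.py <<'E'
import numpy as np, cv2
from rig import bot, camera, hand_in
def ray(c,u,v,z):
    R=np.array(c["R"]);t=np.array(c["t"])
    o=-R.T@t; d=R.T@np.array([(u-c["cx"])/c["fx"],(v-c["cy"])/c["fy"],1])
    return o+d*(z-o[2])/d[2]
def proj(c,X):
    p=np.array(c["R"])@np.array(X)+np.array(c["t"]); return c["fx"]*p[0]/p[2]+c["cx"],c["fy"]*p[1]/p[2]+c["cy"]
E
python3 - <<'E'
from h import *
s=bot.state();print(s,bot.hold_point_z)
a=camera("scene");b=camera("top")
im=np.vstack([a["pixels"],b["pixels"]])
cv2.imwrite("pics/s.png",a["pixels"]);cv2.imwrite("pics/t.png",b["pixels"])
for c in(a,b): print(c["fx"],c["cx"],c["cy"],-np.array(c["R"]).T@c["t"], np.array(c["R"]).round(2).tolist())
E
```

```text
{'time_s': 0.0, 'joint_positions': array([-1.29110773e+00,  2.45786044e-01,  1.55900439e+00, -1.06297714e-05,
        1.33866940e+00, -1.74062061e-01]), 'joint_vel': array([-0.00060556,  0.00137849,  0.00037457, -0.00050863, -0.00045454,
        0.00114029]), 'joint_efforts': array([-3.34051911e-04, -4.15832198e+01, -3.14605916e+01,  6.84384420e-02,
        3.31782410e-02, -1.41024293e-04]), 'eef_pos': array([ 0.28477967, -0.58363604,  0.20436846]), 'ee_rot': array([[ 8.98808370e-01,  4.38341462e-01, -5.25387079e-04],
       [ 4.38341665e-01, -8.98806639e-01,  1.79175955e-03],
       [ 3.13181107e-04, -1.84074753e-03, -9.99998257e-01]]), 'contact_force': array([ 0.47577371, -1.01825176,  0.05521672]), 'moment': array([-0.00801871,  0.0203944 , -0.04517648]), 'gripper_force': 0.0, 'gripper_width': 0.0941469049103887} 0.0188
495.66251093622094 252.7259415671554 194.9827372879116 [-0.59001904 -0.8218778   1.02171356] [[0.61, -0.79, 0.01], [-0.42, -0.33, -0.85], [0.67, 0.52, -0.53]]
436.25258971895 261.1769836665248 190.67742489246524 [0.39293497 0.02338399 1.49709694] [[-0.0, -1.0, -0.01], [-0.99, 0.0, -0.11], [0.11, 0.01, -0.99]]
```

View pics/s.png

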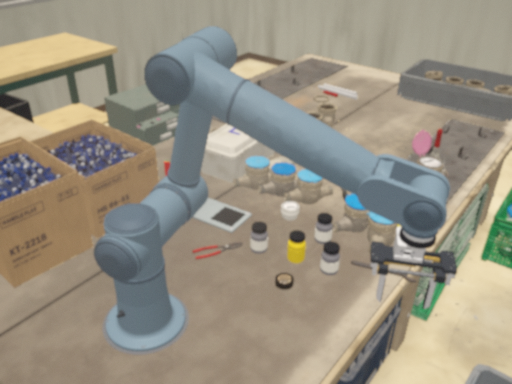

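View pics/t.png

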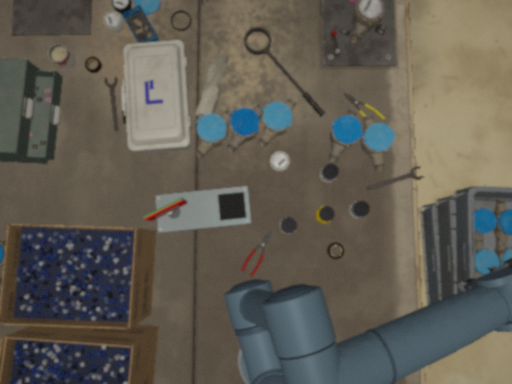

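Scene view: grey canisters at about (260,237), (323,228) and (330,258). The yellow decoy is at (297,246), the register at (290,210), and the bay with its pad at (225,214). In the top view the caps are at (289,225), (330,172) and (360,209), the yellow one is at (325,214), the register at (280,160), the pad at (231,206) and the sign near (168,210). Other round things that could be mistaken for a canister are the ring at (336,250), the blue-capped meters and the register. I'll measure now and check in one close crop.

```bash
python3 - <<'E'
from h import *
c=camera("top");im=c["pixels"]
hsv=cv2.cvtColor(im,cv2.COLOR_BGR2HSV)
dark=(hsv[...,2]<75).astype(np.uint8)*255
def comps(m,x0,y0,x1,y1,amin,name,z):
    n,l,st,ce=cv2.connectedComponentsWithStats(m[y0:y1,x0:x1])
    for i in range(1,n):
        if st[i,4]>=amin:
            u,v=ce[i]+[x0,y0]; print(name,st[i].tolist(),(u.round(1),v.round(1)),ray(c,u,v,z).round(4))
comps(dark,270,150,380,240,60,"cap",.095)
w=dark[185:225,210:250]
cnt=max(cv2.findContours(w,0,2)[0],key=cv2.contourArea)
r=cv2.minAreaRect(cnt);print("pad",r,ray(c,r[0][0]+210,r[0][1]+185,.014))
# plate corners
pl=((hsv[...,1]<45)&(hsv[...,2]>120)).astype(np.uint8)*255
pl[:170]=0;pl[245:]=0;pl[:,:140]=0;pl[:,262:]=0
pl=cv2.morphologyEx(pl,cv2.MORPH_CLOSE,np.ones((5,5)))
pts=cv2.findNonZero(cv2.morphologyEx(pl,cv2.MORPH_OPEN,np.ones((3,3))))
r=cv2.minAreaRect(pts); P=np.array([ray(c,*p,.01)[:2] for p in cv2.boxPoints(r)])
print("plate",r,P.round(3).tolist(),P.mean(0),[np.linalg.norm(P[i]-P[i-1]).round(3) for i in range(4)])
d=[P[i]-P[i-1] for i in range(4)]; d=max(d,key=np.linalg.norm); print("yaw",np.degrees(np.arctan2(d[1],d[0]))%180-90)
for n,m in(("red",(hsv[...,1]>120)&((hsv[...,0]<8)|(hsv[...,0]>172))),("grn",(hsv[...,1]>80)&(hsv[...,0]>35)&(hsv[...,0]<85))):
    comps(m.astype(np.uint8)*255,140,190,195,225,8,n,.169)
a=camera("scene")
k1=cv2.resize(im[145:260,140:380],None,fx=3.3,fy=3.3,interpolation=2)
k2=cv2.resize(a["pixels"][150:280,150:350],None,fx=1.65,fy=1.65)
cv2.imwrite("pics/z.png",np.vstack([k1,cv2.copyMakeBorder(k2,0,0,0,k1.shape[1]-k2.shape[1],0)]))
E
```

```text
cap [53, 13, 16, 17, 208] (np.float64(330.3), np.float64(171.0)) [ 0.6164 -0.1903  0.095 ]
cap [83, 51, 17, 16, 220] (np.float64(360.9), np.float64(208.4)) [ 0.4947 -0.286   0.095 ]
cap [50, 56, 15, 15, 171] (np.float64(327.0), np.float64(213.1)) [ 0.4797 -0.177   0.095 ]
cap [11, 67, 16, 16, 201] (np.float64(288.7), np.float64(224.7)) [ 0.4429 -0.0535  0.095 ]
pad ((21.52049446105957, 20.72541046142578), (24.716259002685547, 24.444650650024414), 84.80557250976562) [0.51078346 0.13619791 0.014     ]
plate ((202.62376403808594, 208.73760986328125), (37.21438980102539, 93.03598022460938), 84.2894058227539) [[0.549, 0.401], [0.58, 0.083], [0.453, 0.071], [0.423, 0.386]] [0.50134515 0.23526436] [np.float64(0.128), np.float64(0.319), np.float64(0.128), np.float64(0.316)]
yaw 5.5872734931770935
red [5, 10, 41, 21, 167] (np.float64(164.7), np.float64(210.2)) [0.4853 0.3286 0.169 ]
grn [3, 20, 15, 8, 22] (np.float64(149.9), np.float64(213.0)) [0.4767 0.3735 0.169 ]
```

View pics/z.png

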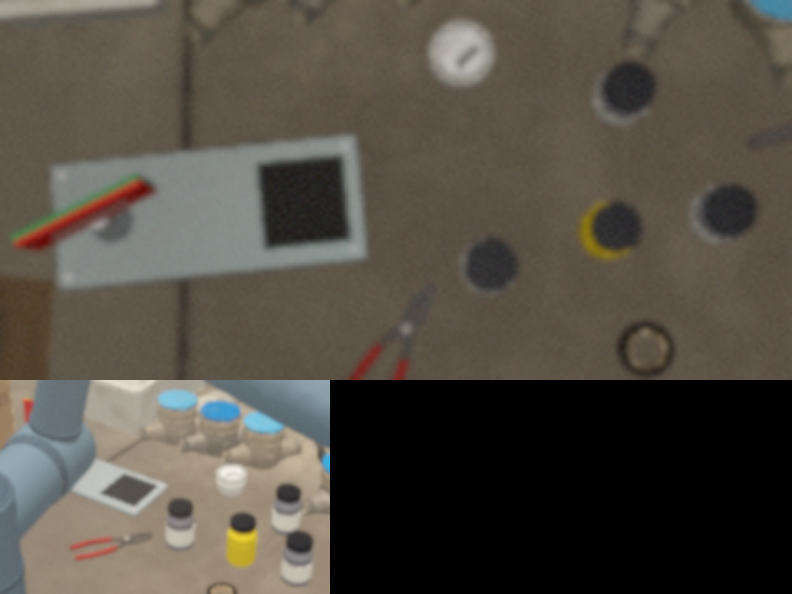

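The crop confirms that the caps at (289,225), (330,171) and (361,208) belong to grey canisters, and that the one at (327,213) is the yellow decoy. The pad ray gives (.511,.136), which agrees with the plate pose (yaw 5.5°). I'll start with the nearest canister at (.495,-.286).

drive_tool --increments '[{"translation": [160,-88,30],"turn": 0,"jaw": 94},{"translation": [160,-88,40],"turn": 0,"jaw": 94},{"translation": [160,-88,40],"turn": 0,"jaw": 94},{"translation": [319,-176,60],"turn": 0,"jaw": 94},{"translation": [319,-176,60],"turn": 0,"jaw": 94},{"translation": [319,-176,60],"turn": 0,"jaw": 94},{"translation": [319,-176,60],"turn": 0,"jaw": 94},{"translation": [319,-176,60],"turn": 0,"jaw": 94},{"translation": [319,-176,60],"turn": 0,"jaw": 94},{"translation": [319,-176,60],"turn": 0,"jaw": 94}]' --newtons 30

```text
time_s: 1.2
eef_pos: [0.4944, -0.2862, 0.1454]
ee_rot: [[0.898, 0.439, -0.0], [0.439, -0.898, -0.0], [-0.0, 0.0, -1.0]]
contact_force: [0.2, 0.2, -0.2]
gripper_width: 0.0941
gripper_force: 0.0
```

drive_tool --increments '[{"translation": [0,0,35],"turn": 0,"jaw": 94},{"translation": [0,0,70],"turn": 0,"jaw": 94},{"translation": [0,0,100],"turn": 0,"jaw": 94},{"translation": [0,0,119],"turn": 0,"jaw": 94},{"translation": [0,0,119],"turn": 0,"jaw": 50},{"translation": [0,0,119],"turn": 0,"jaw": 50},{"translation": [0,0,119],"turn": 0,"jaw": 50},{"translation": [0,0,119],"turn": 0,"jaw": 50},{"translation": [0,0,119],"turn": 0,"jaw": 50},{"translation": [0,0,119],"turn": 0,"jaw": 50},{"translation": [0,0,119],"turn": 0,"jaw": 50}]'

```text
time_s: 2.3
eef_pos: [0.4951, -0.2867, 0.0275]
ee_rot: [[0.899, 0.439, 0.001], [0.439, -0.899, -0.001], [0.0, 0.001, -1.0]]
contact_force: [-1.6, 0.8, 5.6]
gripper_width: 0.0551
gripper_force: 30.0
```

drive_tool --increments '[{"translation": [0,0,-10],"turn": 0,"jaw": 50},{"translation": [0,0,-20],"turn": 0,"jaw": 50},{"translation": [0,0,-30],"turn": 0,"jaw": 50},{"translation": [0,0,-30],"turn": 0,"jaw": 50},{"translation": [0,0,-30],"turn": 0,"jaw": 50},{"translation": [0,0,-30],"turn": 0,"jaw": 50},{"translation": [0,0,-30],"turn": 0,"jaw": 50},{"translation": [0,0,-30],"turn": 0,"jaw": 50}]'

```text
time_s: 3.1
eef_pos: [0.4943, -0.286, 0.056]
ee_rot: [[0.899, 0.438, -0.001], [0.438, -0.899, 0.001], [-0.0, -0.001, -1.0]]
contact_force: [0.1, 0.8, -1.2]
gripper_width: 0.0553
gripper_force: 30.0
```

```bash
python3 - <<'E'
from h import *
for _ in range(4):
    camera("wrist"); s=bot.state();print(s["contact_force"],s["eef_pos"][2],s["gripper_width"])
E
```

```text
[-0.33191586 -0.28825043 -1.76692177] 0.05610968331397519 0.055080971697290676
[-0.03210895  0.31602226 -1.60431247] 0.0561752303297528 0.055286127778042524
[ 0.88219175 -0.53209858 -0.84324813] 0.05624813505505295 0.05520051534173633
[ 1.33298398e-03  3.09555776e-01 -1.61865884e+00] 0.05629399722714501 0.0550249377365271
```

About 1.5 N, so this one is empty. I'll put it back and go on to the next.

drive_tool --increments '[{"translation": [0,0,15],"jaw": 50,"turn": 0},{"translation": [0,0,25],"jaw": 50,"turn": 0},{"translation": [0,0,30],"jaw": 50,"turn": 0},{"translation": [0,0,30],"jaw": 50,"turn": 0},{"translation": [0,0,30],"jaw": 94,"turn": 0},{"translation": [0,0,30],"jaw": 94,"turn": 0},{"translation": [0,0,30],"jaw": 94,"turn": 0},{"translation": [0,0,30],"jaw": 94,"turn": 0},{"translation": [0,0,30],"jaw": 94,"turn": 0},{"translation": [0,0,0],"jaw": 94,"turn": 0},{"translation": [0,0,-40],"jaw": 94,"turn": 0},{"translation": [0,0,-90],"jaw": 94,"turn": 0}]'

```text
time_s: 4.5
eef_pos: [0.4932, -0.2851, 0.1458]
ee_rot: [[0.899, 0.438, -0.003], [0.438, -0.899, 0.003], [-0.002, -0.004, -1.0]]
contact_force: [0.4, -1.3, -0.6]
gripper_width: 0.094
gripper_force: 0.0
```

drive_tool --increments '[{"translation": [50,-11,0],"jaw": 94,"turn": 0},{"translation": [100,-22,0],"jaw": 94,"turn": 0},{"translation": [151,-33,0],"jaw": 94,"turn": 0},{"translation": [151,-33,0],"jaw": 94,"turn": 0},{"translation": [151,-33,0],"jaw": 94,"turn": 0},{"translation": [151,-33,0],"jaw": 94,"turn": 0}]'

```text
time_s: 5.1
eef_pos: [0.615, -0.1909, 0.146]
ee_rot: [[0.899, 0.438, -0.001], [0.438, -0.899, 0.0], [-0.001, -0.0, -1.0]]
contact_force: [0.6, 0.5, -0.9]
gripper_width: 0.0943
gripper_force: 0.0
```

drive_tool --increments '[{"translation": [0,0,0],"turn": 8.5,"jaw": 94},{"translation": [0,0,0],"turn": 17,"jaw": 94},{"translation": [0,0,0],"turn": 26,"jaw": 94},{"translation": [0,0,0],"turn": 26,"jaw": 94},{"translation": [0,0,0],"turn": 26,"jaw": 94}]'

```text
time_s: 5.6
eef_pos: [0.615, -0.1913, 0.1465]
ee_rot: [[1.0, 0.001, -0.0], [0.001, -1.0, -0.0], [-0.0, 0.0, -1.0]]
contact_force: [-0.6, 0.5, 0.1]
gripper_width: 0.094
gripper_force: 0.0
```

```bash
python3 - <<'E'
from h import *
s=bot.state();c=camera("wrist");cv2.imwrite("pics/w.png",c["pixels"]);print(np.array(c["mount"]).round(3).tolist(),c["fx"],s["eef_pos"],s["ee_rot"][:,1])
E
```

```text
[[0.001, -0.974, -0.228, 0.066], [1.0, 0.001, 0.001, -0.0], [-0.001, -0.228, 0.974, -0.18], [0.0, 0.0, 0.0, 1.0]] 318.3857837131641 [ 0.6150181  -0.19129249  0.14650308] [ 1.28423242e-03 -9.99999175e-01  1.82334649e-05]
```

View pics/w.png

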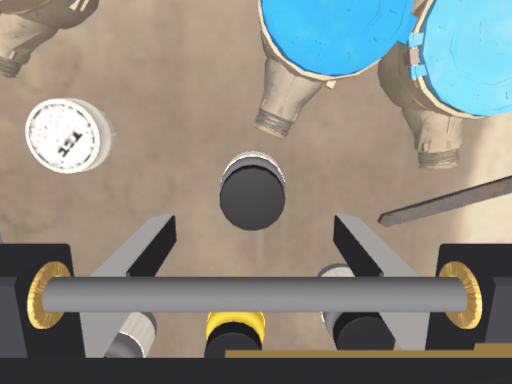

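The wrist view shows the canister cap at (252,197), centred between the fingers. The meter pipe at (275,120) is clear of them, the register is at (70,135), and the yellow one and both neighbouring canisters sit lower down. I'll descend.

drive_tool --increments '[{"translation": [0,0,35],"turn": 0,"jaw": 94},{"translation": [0,0,70],"turn": 0,"jaw": 94},{"translation": [0,0,100],"turn": 0,"jaw": 94},{"translation": [0,0,120],"turn": 0,"jaw": 94},{"translation": [0,0,120],"turn": 0,"jaw": 50},{"translation": [0,0,120],"turn": 0,"jaw": 50},{"translation": [0,0,120],"turn": 0,"jaw": 50},{"translation": [0,0,120],"turn": 0,"jaw": 50},{"translation": [0,0,120],"turn": 0,"jaw": 50},{"translation": [0,0,120],"turn": 0,"jaw": 50},{"translation": [0,0,120],"turn": 0,"jaw": 50}]'

```text
time_s: 6.75
eef_pos: [0.6165, -0.1905, 0.0277]
ee_rot: [[1.0, 0.0, 0.001], [0.0, -1.0, -0.0], [0.001, 0.0, -1.0]]
contact_force: [-1.1, 1.6, 6.3]
gripper_width: 0.0554
gripper_force: 30.0
```

drive_tool --increments '[{"translation": [0,0,-10],"turn": 0,"jaw": 50},{"translation": [0,0,-20],"turn": 0,"jaw": 50},{"translation": [0,0,-30],"turn": 0,"jaw": 50},{"translation": [0,0,-30],"turn": 0,"jaw": 50},{"translation": [0,0,-30],"turn": 0,"jaw": 50},{"translation": [0,0,-30],"turn": 0,"jaw": 50},{"translation": [0,0,-30],"turn": 0,"jaw": 50},{"translation": [0,0,-30],"turn": 0,"jaw": 50}]'

```text
time_s: 7.55
eef_pos: [0.6154, -0.1902, 0.0559]
ee_rot: [[1.0, 0.0, -0.001], [0.0, -1.0, 0.0], [-0.001, -0.0, -1.0]]
contact_force: [0.0, 0.4, -1.5]
gripper_width: 0.0557
gripper_force: 30.0
```

```bash
python3 - <<'E'
from h import *
for _ in range(4):
    camera("wrist"); s=bot.state();print(s["contact_force"],s["eef_pos"],s["gripper_width"])
E
```

```text
[-0.91750854  0.16458154 -1.7610152 ] [ 0.61552128 -0.19020747  0.05601186] 0.05577839103057175
[-0.25018969  0.57367798 -1.66743732] [ 0.61558875 -0.19023801  0.05611158] 0.05584423862329603
[ 0.0722264  -0.62275352 -0.51612907] [ 0.61563062 -0.19025978  0.05619391] 0.05552777194963726
[-0.54739316 -0.69648822 -1.40694521] [ 0.61569948 -0.19031284  0.05628262] 0.05616385380577079
```

This one is empty too, so the third canister must be the full one; I'll verify by lifting it.

drive_tool --increments '[{"translation": [0,0,15],"jaw": 50,"turn": 0},{"translation": [0,0,25],"jaw": 50,"turn": 0},{"translation": [0,0,30],"jaw": 50,"turn": 0},{"translation": [0,0,30],"jaw": 50,"turn": 0},{"translation": [0,0,30],"jaw": 94,"turn": 0},{"translation": [0,0,30],"jaw": 94,"turn": 0},{"translation": [0,0,30],"jaw": 94,"turn": 0},{"translation": [0,0,30],"jaw": 94,"turn": 0},{"translation": [0,0,30],"jaw": 94,"turn": 0},{"translation": [0,0,0],"jaw": 94,"turn": 0},{"translation": [0,0,-40],"jaw": 94,"turn": 0},{"translation": [0,0,-90],"jaw": 94,"turn": 0}]'

```text
time_s: 8.95
eef_pos: [0.6142, -0.1896, 0.1455]
ee_rot: [[1.0, -0.0, -0.004], [-0.0, -1.0, 0.002], [-0.004, -0.002, -1.0]]
contact_force: [0.3, -0.5, -0.1]
gripper_width: 0.0941
gripper_force: 0.0
```

drive_tool --increments '[{"translation": [-40,-32,0],"jaw": 94,"turn": 0},{"translation": [-80,-63,0],"jaw": 94,"turn": 0},{"translation": [-120,-95,0],"jaw": 94,"turn": 0},{"translation": [-150,-119,0],"jaw": 94,"turn": 0},{"translation": [-173,-137,0],"jaw": 94,"turn": 0},{"translation": [-173,-137,0],"jaw": 94,"turn": 0},{"translation": [-173,-137,0],"jaw": 94,"turn": 0},{"translation": [-173,-137,0],"jaw": 94,"turn": 0}]'

```text
time_s: 9.75
eef_pos: [0.4438, -0.054, 0.1469]
ee_rot: [[1.0, -0.0, 0.001], [-0.0, -1.0, -0.0], [0.001, 0.0, -1.0]]
contact_force: [0.3, -0.6, -1.0]
gripper_width: 0.0941
gripper_force: 0.0
```

drive_tool --increments '[{"translation": [0,0,35],"turn": 0,"jaw": 94},{"translation": [0,0,70],"turn": 0,"jaw": 94},{"translation": [0,0,100],"turn": 0,"jaw": 94},{"translation": [0,0,120],"turn": 0,"jaw": 94},{"translation": [0,0,120],"turn": 0,"jaw": 50},{"translation": [0,0,120],"turn": 0,"jaw": 50},{"translation": [0,0,120],"turn": 0,"jaw": 50},{"translation": [0,0,120],"turn": 0,"jaw": 50},{"translation": [0,0,120],"turn": 0,"jaw": 50},{"translation": [0,0,120],"turn": 0,"jaw": 50},{"translation": [0,0,120],"turn": 0,"jaw": 50}]' --newtons 40

```text
time_s: 10.85
eef_pos: [0.4436, -0.0524, 0.0276]
ee_rot: [[1.0, -0.001, 0.002], [-0.001, -1.0, 0.002], [0.002, -0.002, -1.0]]
contact_force: [1.0, 6.3, 5.3]
gripper_width: 0.0555
gripper_force: 40.0
```

drive_tool --increments '[{"translation": [0,0,-10],"turn": 0,"jaw": 50},{"translation": [0,0,-20],"turn": 0,"jaw": 50},{"translation": [0,0,-30],"turn": 0,"jaw": 50},{"translation": [0,0,-45],"turn": 0,"jaw": 50},{"translation": [0,0,-60],"turn": 0,"jaw": 50},{"translation": [0,0,-60],"turn": 0,"jaw": 50},{"translation": [0,0,-60],"turn": 0,"jaw": 50},{"translation": [0,0,-60],"turn": 0,"jaw": 50}]'

```text
time_s: 11.65
eef_pos: [0.4419, -0.0531, 0.0856]
ee_rot: [[1.0, -0.0, -0.002], [-0.0, -1.0, 0.001], [-0.002, -0.001, -1.0]]
contact_force: [0.2, -0.1, -6.5]
gripper_width: 0.0559
gripper_force: 40.0
```

```bash
python3 - <<'E'
from h import *
for _ in range(2):
    camera("wrist"); s=bot.state();print(s["contact_force"],s["eef_pos"],s["gripper_width"])
print(s["joint_positions"])
E
```

```text
[-0.33611231  0.14280954 -5.71452024] [ 0.44191635 -0.05304212  0.08549915] 0.055680015370253355
[ 3.34927273e-03 -1.10502773e+00 -7.65735342e+00] [ 0.44197609 -0.05306247  0.08551242] 0.05528217383850011
[-3.75188266e-01 -9.45863527e-02  2.15490304e+00 -4.14308032e-05
  1.08323082e+00  1.19565648e+00]
```

It weighs about 6.6 N, so this is the full one. Now to the pad.

drive_tool --increments '[{"translation": [10,-30,0],"turn": 0,"jaw": 50},{"translation": [22,-60,0],"turn": 0,"jaw": 50},{"translation": [34,-95,0],"turn": 0,"jaw": 50},{"translation": [46,-130,0],"turn": 0,"jaw": 50},{"translation": [58,-160,0],"turn": 0,"jaw": 50},{"translation": [66,-180,0],"turn": 0,"jaw": 50},{"translation": [69,-189,0],"turn": 0,"jaw": 50},{"translation": [69,-189,0],"turn": 0,"jaw": 50},{"translation": [69,-189,0],"turn": 0,"jaw": 50},{"translation": [69,-189,0],"turn": 0,"jaw": 50}]'

```text
time_s: 12.75
eef_pos: [0.5113, 0.1347, 0.0862]
ee_rot: [[1.0, -0.001, -0.001], [-0.001, -1.0, -0.0], [-0.001, 0.0, -1.0]]
contact_force: [-0.6, 0.6, -7.2]
gripper_width: 0.0559
gripper_force: 40.0
```

drive_tool --increments '[{"translation": [0,0,15],"turn": 0,"jaw": 50},{"translation": [0,0,28],"turn": 0,"jaw": 50},{"translation": [0,0,36],"turn": 0,"jaw": 50},{"translation": [0,0,40],"turn": 0,"jaw": 50},{"translation": [0,0,40],"turn": 0,"jaw": 50},{"translation": [0,0,40],"turn": 0,"jaw": 50}]'

```text
time_s: 13.35
eef_pos: [0.5121, 0.1357, 0.0466]
ee_rot: [[1.0, 0.0, 0.0], [0.0, -1.0, 0.0], [0.0, -0.0, -1.0]]
contact_force: [0.4, 1.1, -7.0]
gripper_width: 0.0557
gripper_force: 40.0
```

```bash
python3 - <<'E'
from h import *
s=bot.state();print(s["contact_force"],s["eef_pos"],s["ee_rot"].round(3).tolist())
c=camera("top");a=camera("scene");w=camera("wrist")
k=[cv2.resize(c["pixels"][140:270,110:310],(400,260)),cv2.resize(a["pixels"][130:260,140:340],(400,260))]
cv2.imwrite("pics/p.png",np.vstack([np.hstack(k),cv2.copyMakeBorder(cv2.resize(w["pixels"],(420,315)),0,0,0,380,0)]))
E
```

```text
[ 0.43201058  1.1476227  -7.0064406 ] [0.51205618 0.13569571 0.04661377] [[1.0, 0.0, 0.0], [0.0, -1.0, 0.0], [0.0, -0.0, -1.0]]
```

View pics/p.png

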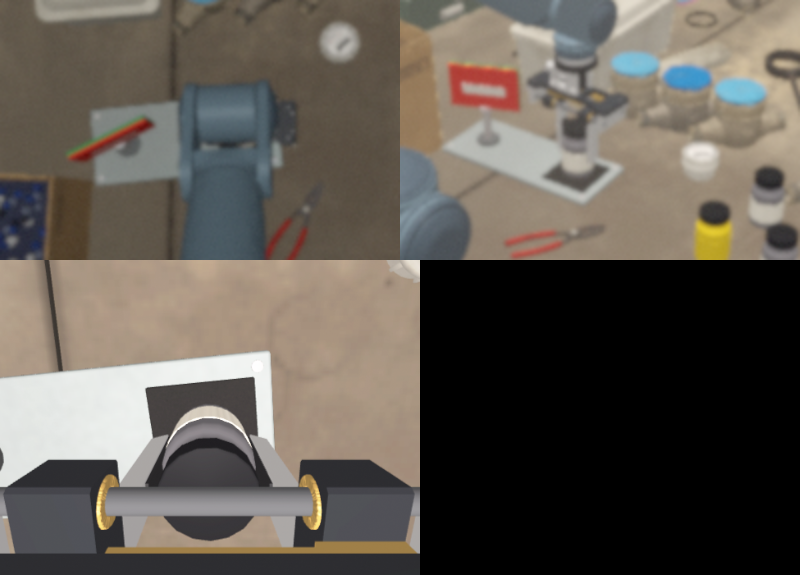

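The canister hangs just above the pad, about central: in the wrist view the pad edge spans 146–258 and the canister is centred at 208. I'll lower it, release and rise.

drive_tool --increments '[{"translation": [0,0,3],"turn": 0,"jaw": 50},{"translation": [0,0,5],"turn": 0,"jaw": 50},{"translation": [0,0,5],"turn": 0,"jaw": 50},{"translation": [0,0,5],"turn": 0,"jaw": 50}]'

```text
time_s: 13.9
eef_pos: [0.512, 0.1357, 0.0417]
ee_rot: [[1.0, -0.0, 0.0], [-0.0, -1.0, 0.0], [0.0, -0.0, -1.0]]
contact_force: [-0.7, 0.0, -4.0]
gripper_width: 0.0555
gripper_force: 40.0
```

drive_tool --increments '[{"translation": [0,0,0],"turn": 0,"jaw": 94},{"translation": [0,0,0],"turn": 0,"jaw": 94},{"translation": [0,0,0],"turn": 0,"jaw": 94},{"translation": [0,0,0],"turn": 0,"jaw": 94},{"translation": [0,0,0],"turn": 0,"jaw": 94},{"translation": [0,0,0],"turn": 0,"jaw": 94},{"translation": [0,0,-20],"turn": 0,"jaw": 94},{"translation": [0,0,-60],"turn": 0,"jaw": 94},{"translation": [0,0,-110],"turn": 0,"jaw": 94},{"translation": [0,0,-160],"turn": 0,"jaw": 94},{"translation": [0,0,-190],"turn": 0,"jaw": 94}]'

```text
time_s: 15.0
eef_pos: [0.5132, 0.1358, 0.2361]
ee_rot: [[1.0, 0.0, 0.006], [0.0, -1.0, 0.0], [0.006, -0.0, -1.0]]
contact_force: [0.5, 0.2, -0.5]
gripper_width: 0.0939
gripper_force: 0.0
```

Placed. Now I'll measure the sign's angle and the canister's position on the pad, and check the box for clearance.

```bash
python3 - <<'E'
from h import *
c=camera("top");im=c["pixels"];hsv=cv2.cvtColor(im,cv2.COLOR_BGR2HSV).astype(int)
b=im.astype(int)
for n,m in(("grn",(b[...,1]>b[...,2]+15)&(b[...,1]>b[...,0]+15)),("red",(b[...,2]>b[...,1]+50)),("brightred",(b[...,2]>150)&(b[...,2]>b[...,1]+60))):
    m=m.copy();m[:190]=0;m[225:]=0;m[:,:140]=0;m[:,195:]=0
    p=cv2.findNonZero(m.astype(np.uint8))
    if p is None: continue
    p=p[:,0,:]
    P=np.array([ray(c,*q,.169)[:2] for q in p],np.float32)
    l=cv2.fitLine(P,cv2.DIST_HUBER,0,.01,.01).ravel()
    print(n,len(P),l.round(4),"y-axis yaw",np.degrees(np.arctan2(l[1],l[0]))%180-90,P.min(0),P.max(0),P.mean(0))
print("box corner",[ray(c,157,228,z).round(3)[:2].tolist() for z in(.1,.2,.3)])
print("post px",proj(c,[.4915,.335,.169]),proj(c,[.4915,.335,.01]))
s=bot.state();w=camera("wrist")
k=[cv2.resize(im[170:240,130:250],(480,280),interpolation=2),cv2.resize(camera("scene")["pixels"][130:230,120:260],(320,229))]
k[1]=cv2.copyMakeBorder(k[1],0,51,0,0,0)
cv2.imwrite("pics/q.png",np.vstack([np.hstack(k),cv2.copyMakeBorder(cv2.resize(w["pixels"],(420,315)),0,0,0,380,0)]))
E
```

```text
grn 74 [ 0.4393 -0.8983  0.5021  0.3243] y-axis yaw 26.060951 [0.4677226  0.27937073] [0.5226123  0.39442664] [0.4957491  0.33727866]
red 171 [ 0.4366 -0.8996  0.4926  0.3167] y-axis yaw 25.888481 [0.4585219  0.26688182] [0.51644474 0.3881395 ] [0.4867125  0.32850268]
brightred 51 [ 0.448  -0.894   0.4881  0.3354] y-axis yaw 26.615738 [0.46161795 0.2822613 ] [0.513388   0.38516948] [0.48809668 0.33543205]
box corner [[0.433, 0.368], [0.43, 0.343], [0.427, 0.318]]
post px (np.float64(162.6296140120066), np.float64(208.17626518224515)) (np.float64(173.44358028736005), np.float64(211.59469878085986))
```

View pics/q.png

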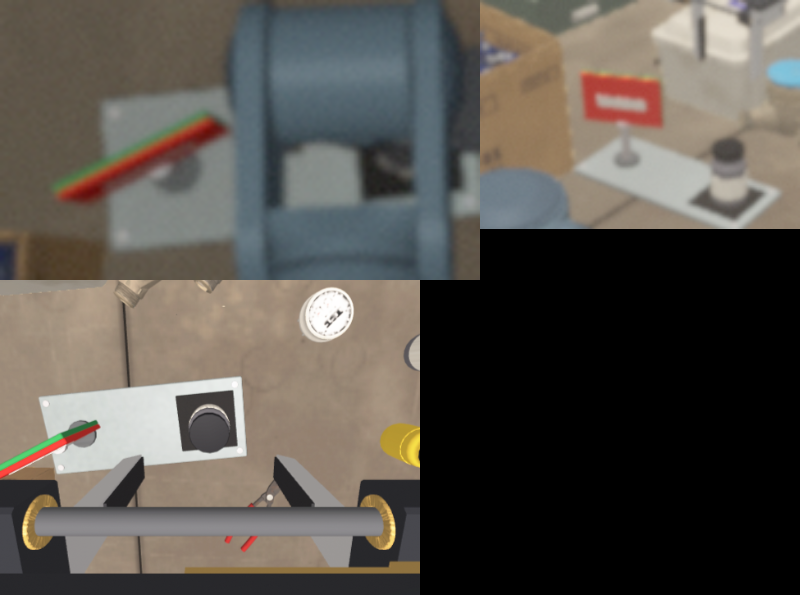

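```bash
python3 - <<'E'
from h import *
c=camera("top");a=camera("scene")
for z in(.1,.14,.18,.22,.26): p=ray(c,157,226,z);print(z,p.round(3),np.round(proj(a,p),1))
print(np.round(bot.state()["joint_positions"],3))
E
```

```text
0.1 [0.44  0.368 0.1  ] [165.9 182.5]
0.14 [0.438 0.358 0.14 ] [166.7 173.9]
0.18 [0.437 0.348 0.18 ] [167.4 165. ]
0.22 [0.436 0.338 0.22 ] [168.2 155.8]
0.26 [0.434 0.328 0.26 ] [168.9 146.4]
[ 0.045 -0.061  1.84  -0.     1.365  1.616]
```

drive_tool --increments '[{"translation": [-5,-40,0],"turn": -8.5,"jaw": 40},{"translation": [-10,-80,0],"turn": -17,"jaw": 40},{"translation": [-13,-120,0],"turn": -25.5,"jaw": 40},{"translation": [-16,-160,0],"turn": -34,"jaw": 40},{"translation": [-20,-190,0],"turn": -42.5,"jaw": 40},{"translation": [-20,-200,0],"turn": -51,"jaw": 40},{"translation": [-20,-200,0],"turn": -59.5,"jaw": 40},{"translation": [-20,-200,0],"turn": -68,"jaw": 40},{"translation": [-20,-200,0],"turn": -76.5,"jaw": 40},{"translation": [-20,-200,0],"turn": -85,"jaw": 40},{"translation": [-20,-200,0],"turn": -93.5,"jaw": 40},{"translation": [-20,-200,0],"turn": -102,"jaw": 40}]' --newtons 12

```text
time_s: 16.45
eef_pos: [0.4905, 0.3351, 0.2284]
ee_rot: [[-0.214, 0.977, -0.005], [0.977, 0.214, -0.002], [-0.001, -0.005, -1.0]]
contact_force: [-0.6, 0.5, -0.2]
gripper_width: 0.0397
gripper_force: 0.0
```

drive_tool --increments '[{"translation": [0,0,0],"turn": -8,"jaw": 40},{"translation": [0,0,0],"turn": -14,"jaw": 40},{"translation": [0,0,0],"turn": -14,"jaw": 40},{"translation": [0,0,0],"turn": -14,"jaw": 40}]'

```text
time_s: 16.85
eef_pos: [0.491, 0.3353, 0.2295]
ee_rot: [[-0.436, 0.9, -0.003], [0.9, 0.436, -0.001], [0.0, -0.003, -1.0]]
contact_force: [0.5, 0.7, -0.7]
gripper_width: 0.0401
gripper_force: 0.0
```

```bash
python3 - <<'E'
from h import *
s=bot.state();w=camera("wrist");a=camera("scene")
print(s["eef_pos"],np.degrees(np.arctan2(s["ee_rot"][1,1],s["ee_rot"][0,1])),s["joint_positions"].round(2))
for z in(0,.17,.21,.25):print(z,np.round(proj(a,[.44,.393,z]),0))
cv2.imwrite("pics/r.png",np.hstack([cv2.resize(w["pixels"],(400,300)),cv2.resize(a["pixels"][100:220,100:260],(400,300))]))
E
```

```text
[0.49099458 0.33531738 0.22952442] 25.873247982274716 [ 0.41  0.1   1.68  0.    1.37 -0.04]
0 [164. 203.]
0.17 [159. 163.]
0.21 [158. 153.]
0.25 [157. 143.]
```

View pics/r.png

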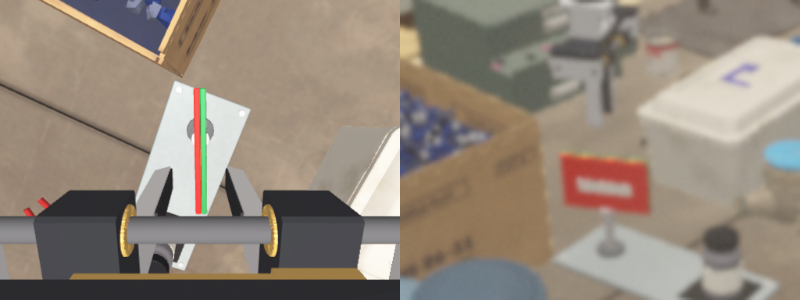

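The wrist view has the panel vertical at column 201, with its red/green top edge running from rows 88 to 213, and the box corner at (180,75). The box top is about 0.225 m, so the gripper body clears it when TCP z is at least .15. I'll refine the pivot with numbers.

```bash
python3 - <<'E'
from h import *
s=bot.state();w=camera("wrist");M=np.array(w["mount"]);b=w["pixels"].astype(int)
T=np.eye(4);T[:3,:3]=s["ee_rot"];T[:3,3]=s["eef_pos"];A=T@M
def wr(u,v,z):
    o=A[:3,3];d=A[:3,:3]@[(u-w["cx"])/w["fx"],(v-w["cy"])/w["fy"],1];return o+d*(z-o[2])/d[2]
m=(b.max(2)-b.min(2)>100)&((b[...,1]>b[...,0]+40)|(b[...,2]>b[...,0]+60));m[:,:235]=0;m[:,285:]=0;m[:100]=0;m[285:]=0
q=cv2.minAreaRect(cv2.findNonZero(m.astype(np.uint8)));print(q)
Q=np.array([wr(*p,.169) for p in cv2.boxPoints(q)]);c=Q.mean(0);print(c,[np.linalg.norm(Q[i]-Q[i-1]).round(4) for i in range(4)])
print("tool-frame offset mm",(s["ee_rot"].T@(c-s["eef_pos"])*1000).round(1)); 
d=max([Q[i]-Q[i-1] for i in range(4)],key=np.linalg.norm);print("yaw",np.degrees(np.arctan2(d[1],d[0]))%180-90)
# plate corners/post collar for bay check
g=(b.max(2)-b.min(2)<25)&(b.mean(2)<165)&(b.mean(2)>90);g[:140]=0;g[185:]=0;g[:,230:285]&=True;g[:,:232]=0;g[:,280:]=0
p=cv2.findNonZero(g.astype(np.uint8))
if p is not None: x=cv2.boundingRect(p);print(x,wr(x[0]+x[2]/2,x[1]+x[3]/2,.012))
E
```

```text
((254.5, 193.0), (160.0, 15.0), 90.0)
[0.49113708 0.33756374 0.169     ] [np.float64(0.1294), np.float64(0.0111), np.float64(0.1294), np.float64(0.0125)]
tool-frame offset mm [ 2.   0.8 61.4]
yaw 25.686579385994804
(239, 152, 34, 27) [0.49230405 0.33893555 0.012     ]
```

drive_tool --increments '[{"translation": [2,0.7,25],"turn": 0,"jaw": 40},{"translation": [2,0.7,45],"turn": 0,"jaw": 40},{"translation": [2,0.7,65],"turn": 0,"jaw": 40},{"translation": [2,0.7,78],"turn": 0,"jaw": 40},{"translation": [2,0.7,78],"turn": 0,"jaw": 40},{"translation": [2,0.7,78],"turn": 0,"jaw": 40}]'

```text
time_s: 17.6
eef_pos: [0.4918, 0.3379, 0.154]
ee_rot: [[-0.438, 0.899, 0.001], [0.899, 0.438, 0.0], [-0.0, 0.001, -1.0]]
contact_force: [-0.3, -0.8, 1.1]
gripper_width: 0.0399
gripper_force: 0.0
```

drive_tool --increments '[{"translation": [0,0,0],"turn": 0,"jaw": 8},{"translation": [0,0,0],"turn": 0,"jaw": 8},{"translation": [0,0,0],"turn": 0,"jaw": 8},{"translation": [0,0,0],"turn": 0,"jaw": 8},{"translation": [0,0,0],"turn": 0,"jaw": 8}]'

```text
time_s: 18.1
eef_pos: [0.4914, 0.3377, 0.154]
ee_rot: [[-0.439, 0.899, -0.0], [0.899, 0.439, -0.0], [-0.0, -0.0, -1.0]]
contact_force: [-2.7, -1.0, 3.2]
gripper_width: 0.012
gripper_force: 12.0
```

drive_tool --increments '[{"translation": [0,0,0],"turn": -5,"jaw": 8},{"translation": [0,0,0],"turn": -13,"jaw": 8},{"translation": [0,0,0],"turn": -21,"jaw": 8},{"translation": [0,0,0],"turn": -29,"jaw": 8},{"translation": [0,0,0],"turn": -37,"jaw": 8},{"translation": [0,0,0],"turn": -45,"jaw": 8},{"translation": [0,0,0],"turn": -53,"jaw": 8},{"translation": [0,0,0],"turn": -60,"jaw": 8}]'

```text
time_s: 18.9
eef_pos: [0.4916, 0.338, 0.154]
ee_rot: [[-0.998, 0.065, 0.0], [0.065, 0.998, 0.0], [-0.0, 0.0, -1.0]]
contact_force: [-1.1, 0.2, 2.3]
gripper_width: 0.0119
gripper_force: 12.0
```

drive_tool --increments '[{"translation": [0,0,0],"turn": -6,"jaw": 8},{"translation": [0,0,0],"turn": -14,"jaw": 8},{"translation": [0,0,0],"turn": -22,"jaw": 8},{"translation": [0,0,0],"turn": -30,"jaw": 8},{"translation": [0,0,0],"turn": -38,"jaw": 8},{"translation": [0,0,0],"turn": -46,"jaw": 8},{"translation": [0,0,0],"turn": -54,"jaw": 8},{"translation": [0,0,0],"turn": -60,"jaw": 8},{"translation": [0,0,0],"turn": -60,"jaw": 8},{"translation": [0,0,0],"turn": -60,"jaw": 8}]'

```text
time_s: 19.9
eef_pos: [0.4914, 0.3382, 0.154]
ee_rot: [[-0.561, -0.828, 0.0], [-0.828, 0.561, 0.001], [-0.001, 0.0, -1.0]]
contact_force: [-2.2, 1.1, 5.1]
gripper_width: 0.0123
gripper_force: 12.0
```

Sign turned 120°. I'll release, swing the wrist back 180° and regrip.

drive_tool --increments '[{"translation": [0,0,0],"turn": 0,"jaw": 40},{"translation": [0,0,0],"turn": 0,"jaw": 40},{"translation": [0,0,0],"turn": 0,"jaw": 40},{"translation": [0,0,0],"turn": 0,"jaw": 40},{"translation": [0,0,-30],"turn": 0,"jaw": 40},{"translation": [0,0,-60],"turn": 0,"jaw": 40},{"translation": [0,0,-60],"turn": 8.5,"jaw": 40},{"translation": [0,0,-60],"turn": 17,"jaw": 40},{"translation": [0,0,-60],"turn": 25.5,"jaw": 40},{"translation": [0,0,-60],"turn": 34,"jaw": 40},{"translation": [0,0,-60],"turn": 42,"jaw": 40},{"translation": [0,0,-60],"turn": 50,"jaw": 40}]'

```text
time_s: 21.1
eef_pos: [0.4915, 0.3377, 0.2133]
ee_rot: [[-0.995, -0.098, -0.0], [-0.098, 0.995, -0.0], [0.0, -0.0, -1.0]]
contact_force: [0.2, -0.0, 0.2]
gripper_width: 0.04
gripper_force: 0.0
```

drive_tool --increments '[{"translation": [0,0,0],"turn": 8,"jaw": 40},{"translation": [0,0,0],"turn": 16,"jaw": 40},{"translation": [0,0,0],"turn": 24,"jaw": 40},{"translation": [0,0,0],"turn": 32,"jaw": 40},{"translation": [0,0,0],"turn": 40,"jaw": 40},{"translation": [0,0,0],"turn": 48,"jaw": 40},{"translation": [0,0,0],"turn": 56,"jaw": 40},{"translation": [0,0,0],"turn": 64,"jaw": 40},{"translation": [0,0,0],"turn": 72,"jaw": 40},{"translation": [0,0,0],"turn": 80,"jaw": 40},{"translation": [0,0,0],"turn": 80,"jaw": 40}]'

```text
time_s: 22.2
eef_pos: [0.4915, 0.3377, 0.2133]
ee_rot: [[-0.276, 0.961, -0.0], [0.961, 0.276, -0.0], [-0.0, -0.0, -1.0]]
contact_force: [-0.2, -0.1, -0.4]
gripper_width: 0.0403
gripper_force: 0.0
```

drive_tool --increments '[{"translation": [0,0,0],"turn": 8,"jaw": 40},{"translation": [0,0,0],"turn": 16,"jaw": 40},{"translation": [0,0,0],"turn": 24,"jaw": 40},{"translation": [0,0,0],"turn": 32,"jaw": 40},{"translation": [0,0,0],"turn": 40,"jaw": 40},{"translation": [0,0,0],"turn": 48,"jaw": 40},{"translation": [0,0,0],"turn": 50,"jaw": 40},{"translation": [0,0,0],"turn": 50,"jaw": 40},{"translation": [0,0,0],"turn": 50,"jaw": 40}]'

```text
time_s: 23.1
eef_pos: [0.4915, 0.3377, 0.2134]
ee_rot: [[0.557, 0.83, -0.0], [0.83, -0.557, -0.0], [-0.0, 0.0, -1.0]]
contact_force: [-0.4, -0.2, -0.2]
gripper_width: 0.0398
gripper_force: 0.0
```

```bash
python3 - <<'E'
from h import *
s=bot.state();w=camera("wrist");print(s["eef_pos"],np.degrees(np.arctan2(s["ee_rot"][1,1],s["ee_rot"][0,1])),s["joint_positions"].round(2))
M=np.array(w["mount"]);T=np.eye(4);T[:3,:3]=s["ee_rot"];T[:3,3]=s["eef_pos"];A=T@M
np.savez("pics/w2.npz",A=A,K=[w["fx"],w["cx"],w["cy"]])
cv2.imwrite("pics/u.png",w["pixels"])
E
```

```text
[0.49152153 0.33772157 0.21339879] -33.86228841379088 [ 0.41  0.11  1.69 -0.    1.34  1.  ]
```

View pics/u.png

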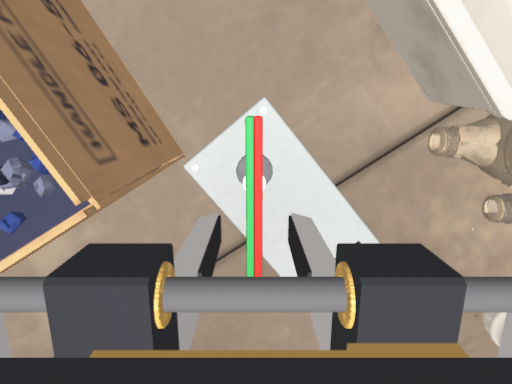

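The wrist view shows the panel aligned at column 254 (green left, red right). The plate corner is at (265,98), with edges running to (378,243) and (186,167). I'll use the long edge for the plate yaw while regripping.

```bash
python3 - <<'E'
import numpy as np,cv2
f=np.load("pics/w2.npz");A=f["A"];fx,cx,cy=f["K"]
def wr(u,v,z):
    o=A[:3,3];d=A[:3,:3]@[(u-cx)/fx,(v-cy)/fx,1];return o+d*(z-o[2])/d[2]
b=cv2.imread("pics/u.png").astype(int)
m=(b[...,0]>b[...,2]-5)&(b.mean(2)>150)
R=[];L=[]
for v in range(115,235):
    x=np.where(m[v,262:400])[0]
    if len(x): R.append(wr(262+x.max(),v,.01)[:2])
for u in range(192,245):
    y=np.where(m[95:230,u])[0]
    if len(y): L.append(wr(u,95+y.min(),.01)[:2])
for P in(R,L):
    l=cv2.fitLine(np.array(P,np.float32),cv2.DIST_HUBER,0,.001,.001).ravel();print(len(P),l,np.degrees(np.arctan2(l[1],l[0]))%90)
E
```

```text
120 [ 0.10026348 -0.9949609   0.56166685  0.28279793] 5.7543488
53 [0.99497354 0.10013805 0.47883138 0.39563748] 5.7471194
```

drive_tool --increments '[{"translation": [0,0,20],"turn": 0,"jaw": 40},{"translation": [0,0,40],"turn": 0,"jaw": 40},{"translation": [0,0,60],"turn": 0,"jaw": 40},{"translation": [0,0,60],"turn": 0,"jaw": 40},{"translation": [0,0,60],"turn": 0,"jaw": 8},{"translation": [0,0,60],"turn": 0,"jaw": 8},{"translation": [0,0,60],"turn": 0,"jaw": 8},{"translation": [0,0,60],"turn": 0,"jaw": 8},{"translation": [0,0,60],"turn": 0,"jaw": 8}]'

```text
time_s: 24.05
eef_pos: [0.4916, 0.3384, 0.1546]
ee_rot: [[0.559, 0.829, 0.0], [0.829, -0.559, 0.001], [0.001, -0.0, -1.0]]
contact_force: [-3.0, 1.5, 3.5]
gripper_width: 0.0117
gripper_force: 12.0
```

drive_tool --increments '[{"translation": [0,0,0],"turn": -6,"jaw": 8},{"translation": [0,0,0],"turn": -14,"jaw": 8},{"translation": [0,0,0],"turn": -22,"jaw": 8},{"translation": [0,0,0],"turn": -30,"jaw": 8},{"translation": [0,0,0],"turn": -36,"jaw": 8},{"translation": [0,0,0],"turn": -39.7,"jaw": 8},{"translation": [0,0,0],"turn": -39.7,"jaw": 8},{"translation": [0,0,0],"turn": -39.7,"jaw": 8},{"translation": [0,0,0],"turn": -39.7,"jaw": 8}]'

```text
time_s: 24.95
eef_pos: [0.4912, 0.3385, 0.1546]
ee_rot: [[-0.1, 0.995, -0.0], [0.995, 0.1, 0.001], [0.001, -0.0, -1.0]]
contact_force: [-4.7, 1.4, 5.4]
gripper_width: 0.0119
gripper_force: 12.0
```

```bash
python3 - <<'E'
from h import *
s=bot.state();print(np.degrees(np.arctan2(s["ee_rot"][1,1],s["ee_rot"][0,1])),s["contact_force"],s["moment"])
E
```

```text
5.72489922357885 [-4.67897895  1.4445962   5.40088131] [0.2866509  0.69504571 0.02080195]
```

Angle 5.7°, as wanted. I'll release, rise straight up and check.

drive_tool --increments '[{"translation": [0,0,0],"turn": 0,"jaw": 30},{"translation": [0,0,0],"turn": 0,"jaw": 30},{"translation": [0,0,0],"turn": 0,"jaw": 30},{"translation": [0,0,0],"turn": 0,"jaw": 30},{"translation": [0,0,-20],"turn": 0,"jaw": 30},{"translation": [0,0,-60],"turn": 0,"jaw": 30},{"translation": [0,0,-100],"turn": 0,"jaw": 30},{"translation": [0,0,-100],"turn": 0,"jaw": 30},{"translation": [0,0,-100],"turn": 0,"jaw": 30}]'

```text
time_s: 25.85
eef_pos: [0.492, 0.3379, 0.2544]
ee_rot: [[-0.099, 0.995, 0.002], [0.995, 0.099, 0.001], [0.001, 0.002, -1.0]]
contact_force: [0.1, -0.4, -0.5]
gripper_width: 0.0301
gripper_force: 0.0
```

```bash
python3 - <<'E'
from h import *
s=bot.state();w=camera("wrist");a=camera("scene")
M=np.array(w["mount"]);T=np.eye(4);T[:3,:3]=s["ee_rot"];T[:3,3]=s["eef_pos"];A=T@M
def wr(u,v,z):
    o=A[:3,3];d=A[:3,:3]@[(u-w["cx"])/w["fx"],(v-w["cy"])/w["fy"],1];return o+d*(z-o[2])/d[2]
b=w["pixels"].astype(int);m=(b.max(2)-b.min(2)>100)&((b[...,1]>b[...,0]+40)|(b[...,2]>b[...,0]+60));m[:,:235]=0;m[:,285:]=0
P=np.array([wr(*p[0],.169)[:2] for p in cv2.findNonZero(m.astype(np.uint8))],np.float32)
l=cv2.fitLine(P,cv2.DIST_HUBER,0,.001,.001).ravel();print(len(P),"sign yaw",np.degrees(np.arctan2(l[1],l[0]))%180-90)
cv2.imwrite("pics/v.png",np.hstack([cv2.resize(w["pixels"],(400,300)),cv2.resize(a["pixels"][130:280,140:340],(400,300))]))
E
```

```text
1821 sign yaw 5.7182236
```

View pics/v.png

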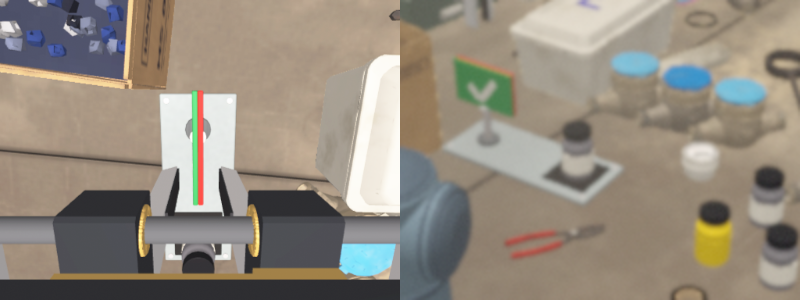

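The sign shows its green face with the tick to the front, at yaw 5.72° against 5.75° for the plate. The canister stands on the pad and the other objects are unmoved. One check of the centring follows.

```bash
python3 - <<'E'
from h import *
a=camera("scene");g=a["pixels"].mean(2)
x0,y0=140+190*.5-15-0,130+135*.5-12
u=int(140+577-400-400+0) if 0 else int(140+(577-400)/2);v=int(130+135/2)
sub=(g[v-12:v+7,u-14:u+15]<75).astype(np.uint8)
n,l,st,ce=cv2.connectedComponentsWithStats(sub);i=1+np.argmax(st[1:,4]);x,y,w,h=st[i,:4]
print(st[i],"left/right mid col",u-14+x+(w-1)/2,"top row",v-12+y)
for X in([.511,.136,.109],[.511,.136,.014]):print(proj(a,X))
# cap top disc: predicted top row of rim for canister at pad centre
th=np.linspace(0,6.28,60);R=np.array([proj(a,[.511+.025*np.cos(t),.136+.025*np.sin(t),.109]) for t in th]);print("pred rim",R.min(0),R.max(0))
E
```

```text
[ 9  7 11  8 57] left/right mid col 228.0 top row 192
(np.float64(227.5008609795739), np.float64(193.47457589750994))
(np.float64(227.97029689363077), np.float64(216.0292367589522))
pred rim [220.28944678 189.69950028] [234.71166436 197.34620183]
```

```bash
python3 -c "
from rig import hand_in
print(hand_in())"
```

```text
the job is handed in; nothing more can be done
None
```

I found the full canister by lifting all three (about 6.6 N against 1.5 N), stood it on the middle of the pad, and turned the sign so its green face is square to the front within measurement error; the job is handed in.

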